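# Set the lathe's speed selector and start it

### The job

On the lathe's control console, push the orange speed lever round with a fingertip, from one side and without taking it between the fingers, until it has clicked into the sixth mark, counting clockwise from the shortest mark (the slowest, the first of eight). Then press the green start button fully down and let it come up again. Leave the red stop button and the things lying around alone, and finish clear of everything.

Things in the scene. Friction and masses are not known exactly. Their poses are not given: they have to be found in the camera images.
- console: white control console with a black top panel, 190 (x) x 330 (y) x 70 mm high, fixed on the bench. Origin: centre of its underside; x points away from the robot side, y to its left, z up. The panel is level.
- dial_axis (a point): the selector's vertical turning axis, at panel height (70 mm above the bench); axes as the console's. Eight coloured marks lie round it, each 8 mm wide, starting 60 mm out, 30 degrees apart, growing in length clockwise from 6 to 20 mm (seen from above): green 1 to 3, yellow 4 to 6, red 7 and 8. Mark 1 lies at +105 degrees from the console's x axis (counter-clockwise positive), mark 8 at -105 degrees.
- selector (a joint): angle of the speed selector in rad, growing clockwise seen from above: 0 at mark 1, 0.5236 per click, 2.618 at mark 6, 3.665 at mark 8; stops just beyond marks 1 and 8. It has spring detents: pushed past half way between two marks it snaps to the next one by itself and stays. Some 2 to 4 N at the lever's outer part turns it.
- lever_mid (a point): middle of the outer part of the selector's orange lever, 42 mm from the axis and 19 mm above the panel; its x points outward along the lever, y to the lever's counter-clockwise side, z up. The lever is a bar 12 mm wide, reaching from the grey hub (radius 21 mm, 24 mm high) to 55 mm from the axis, from 4 to 34 mm above the panel; a white line runs along its top.
- start_top (a point): top centre of the green start button, 32 mm across, on a grey housing on the console (down is -z)
- start (a joint): travel of the start button: 0 up, 0.006 m fully down; springs back. Takes 5 N when fully down.
- estop_top (a point): top centre of the red stop button, 40 mm across, on a yellow housing beside the start button; to be left alone
- estop (a joint): travel of the stop button: 0 up, 0.006 m down; it must stay at 0
- chuck_key: loose steel T-shaped chuck key lying on the bench left of the console, 102 x 90 mm, 18 mm high; origin under its middle. Leave it alone.
- dish: loose blue ceramic bowl, 90 mm across, 25 mm high, right of the console; origin at the centre of its underside. Leave it alone.
- knob_blank: loose turned wooden knob, 40 mm across, 60 mm high, standing on the bench beyond the console; origin at the centre of its underside. Leave it alone.
- brass_bush: loose brass cylinder, 28 mm across, 30 mm high, standing on the bench beyond the console; origin at the centre of its underside. Leave it alone.

How it is judged:
By the outcome, as a careful person would: the job done as asked, in the order asked, and still so for the second after the job is handed in, with the robot touching nothing.
It also fails if it takes over 64 s, if anything falls off the work surface, if the arm or the gripper's body presses on something with over 40 N, if the wrist force passes 120 N, or if a joint passes its speed limit or range.

### The arm

A 6-joint arm with a two-finger parallel gripper is mounted at the origin on the work surface. World frame = base frame: x ahead of the robot, y to its left, z up, the work surface at z = 0. Lengths are in m, angles in rad, forces in N, time in s.
With the tool pointing down it reaches from about 0.25 to 0.775 m from the base axis. Payload 4 kg.
Tool frame: the origin (TCP) lies at the very end of the fingers, on their centre line; the grasp point (between the pads) lies 19 mm behind it; x points along the fingers, z is the direction in which the jaws open and shut, and the axes are right-handed (so a half turn about x gives the same grasp; the last joint's range is limited). The gripper opens to 94 mm and grips with 3 to 60 N. Pads are 16 mm wide; open, the fingers measure 119 mm over their backs; the gripper's body (75 mm by 177 mm) begins 78 mm behind the grasp point.
Start: joints at [1.227, 0.087, 1.371, -0, 1.684, -0.103], TCP at [0.131, 0.534, 0.17] pointing down, gripper open.
Joint ranges: [-3.1, 3.1], [-0.76, 2.03], [0.27, 2.55], [-1.08, 4.22], [0.17, 2.65], [-2.57, 2.57]. Speed limits (rad/s): [2.79, 2.79, 3.14, 3.14, 3.14, 3.14].

### API

Orientations are given as a rotation vector (axis times angle).
In Python, from cell import env gives the robot as it stands.
- The arm moves only by the shell command python3 -m inch 'ROWS' [OPENING] [FORCE]. ROWS is JSON, a list of rows, each a list of 2 entries, a list of its own where there are three numbers: the shift along the world's x, y, z in m, then the turn, a rotation vector about the world's x, y, z in rad. A call has 1 to 20 rows; each row shifts and turns the commanded pose from where the row before left it; what a row does not reach is not made up. A row lasts 1/12 s, in which the tool goes at most 41.7 mm and 7.16 degrees, less where a joint would pass 70% of its speed; a pose out of reach is approached as far as the arm can. A call with a gripper value outside its range is refused whole. OPENING is the finger opening in m, from 0 to 0.094, set as the call begins (- or left out, the last holds). The fingers move at their own pace and stop on an object; FORCE is the grip in N (left out, the last holds). Time passes only in rows, so rows that do not move let the fingers close. It gives the time, the measured TCP pose, the force and the opening at its end, in the units of the state.
- env.state(): the state, without advancing time (a new reading comes with each control period).
- env.get_image(name): name is "scene" or "top" or "wrist"; returns (picture, depth): 400x640x3 uint8, blue, green, red; 400x640 float32, m along the optical axis (not along the pixel's ray), 0 where there is no reading.
- env.get_calibration(name): a dict with "vfov" (degrees; the focal length in pixels is half the picture's height over the tangent of half this angle, whatever the lens; pixels are square), "cx", "cy" (the principal point, pixels), "xyz" and "orientation" of the camera in the world. Camera axes: x right, y up, looking along -z (the intrinsics and any distortion apply to the point x, -y, -z); pixel columns grow to the right and rows downward; lengths in m; the calibration is good to about 2 mm. The wrist camera is an equidistant fisheye: a pixel r from the principal point sees the ray r / f radians off the axis. A picture is of the moment at which its call begins: read the wrist's pose just before it. get_calibration takes no time and is no camera call; for the wrist camera it gives the pose at the moment of the call.
- env.sign_off(): hands the job in, once; it reports no verdict.
Trained networks look in the newest picture that a camera, given by its name, has taken for a name from the list of things; names that differ only in an ending like _2 or _b are one class to them, and where a whole thing is asked for, a point or a joint stands for the part that bears it (a point fixed in the world has none). Each returns a list of dicts, best first, with "conf" (0 to 1); they miss things now and then, are a little off and sometimes report something else, mostly with a low value. They report only what shows in the picture. A call takes as long as a camera call.
- env.recognise(label, camera): "rect" ([left, top, right, bottom] in pixels, round what is visible of it).
- env.silhouettes(label, camera): "mask" (400x640 bool, what is visible of it) and "rect" ([left, top, right, bottom] in pixels, round what is visible of it).
- env.place_of(label, camera): "position" ([column, row] in pixels: a listed point, or the origin of a listed thing).
The state is a dict: "clock": time; "q": joint angles; "joint_vel": joint speeds; "joint_efforts": joint torques, N m; "ee_pos": TCP position; "ee_rot": TCP orientation; "contact_force": force on the tool from outside, world axes, zero at the start; "ft_torque": the same for the moment, N m; "opening": finger opening in m.
Only numpy, scipy, OpenCV 4.12 (cv2) and the standard library are available. Lean on these libraries where they do the work, as an engineer would, in place of code of your own. Each camera call takes 0.05 s, during which the arm holds its last target. There are 200 camera calls.

## Working session

There is one attempt and no reset: what is moved stays moved. The work goes in short steps, Python scripts to look and compute and a shell command to move; the robot and the scene stay as the last step left them, time stands still between calls to the robot, and variables do not carry over. Pictures are saved under pics/ and viewed, on a budget of 10 in all, crops included, one or two more only if the job needs it, and the job is handed in when it is done.

```bash
mkdir -p pics; cat > h.py <<'E'
from cell import env
import numpy as np, cv2
from scipy.spatial.transform import Rotation as R
def cam(n):
    c=env.get_calibration(n); o=np.array(c["orientation"],float)
    M=R.from_rotvec(o).as_matrix() if o.size==3 else (o.reshape(3,3) if o.size==9 else None)
    return c,M,np.array(c["xyz"]),200/np.tan(np.radians(c["vfov"])/2)
def ray(n,p):
    c,M,t,f=cam(n); d=np.array([p[0]-c["cx"],p[1]-c["cy"]])
    if n=="wrist":
        r=np.linalg.norm(d); a=r/f; u=d/max(r,1e-9)*np.sin(a); v=np.array([u[0],-u[1],-np.cos(a)])
    else: v=np.array([d[0]/f,-d[1]/f,-1])
    return t,M@v
def atz(n,p,z):
    t,v=ray(n,p); return t+v*(z-t[2])/v[2]
E
python3 - <<'E'
from h import *
print(env.state()); print(env.get_calibration("top"),env.get_calibration("scene"))
im,d=env.get_image("top"); cv2.imwrite("pics/top.png",im)
for l in ["console","dial_axis","lever_mid","start_top","estop_top","knob_blank","brass_bush","dish","chuck_key"]:
    print(l,[(np.round(x["position"],1),round(x["conf"],2)) for x in env.place_of(l,"top")[:2]])
E
```

```text
{'clock': 0.0, 'q': array([ 1.22687328e+00,  8.79455740e-02,  1.37224433e+00, -3.54169390e-05,
        1.68358541e+00, -1.03128243e-01]), 'joint_vel': array([-0.00017436, -0.00137815,  0.00073318,  0.00022484,  0.00101448,
        0.00063126]), 'joint_efforts': array([-1.41600205e-03, -3.40160751e+01, -3.02438807e+01,  7.17110164e-02,
        3.25503107e-02, -1.56705560e-04]), 'ee_pos': array([0.13098244, 0.5335334 , 0.16841445]), 'ee_rot': array([-1.03127386,  1.31541217,  1.02928255]), 'contact_force': array([-0.61850691, -1.00908736, -0.38994667]), 'ft_torque': array([-0.05768749,  0.00492388, -0.00905187]), 'opening': 0.0942256723397015}
{'vfov': 48.14537118931685, 'cx': 331.03278318063735, 'cy': 190.69712488533312, 'xyz': array([0.43143802, 0.0277521 , 1.10892877]), 'orientation': array([ 0.16460264, -0.16517411, -1.50663702])} {'vfov': 44.92200904562299, 'cx': 329.60015689854777, 'cy': 198.7601386418523, 'xyz': array([1.16993907, 0.37380362, 0.938167  ]), 'orientation': array([0.36993819, 0.68447754, 2.03500517])}
console [(array([345.3, 236.7]), 0.66), (array([437.2, 218. ]), 0.25)]
dial_axis [(array([317.4, 250.3]), 0.69)]
lever_mid [(array([305.9, 229.3]), 0.71)]
start_top [(array([390.2, 242.9]), 0.48)]
estop_top [(array([385.9, 206.6]), 0.67)]
knob_blank [(array([384.9, 204. ]), 0.71), (array([367.3, 170.8]), 0.5)]
brass_bush [(array([299.5, 178.4]), 0.54)]
dish [(array([439.5, 219. ]), 0.63)]
chuck_key []
```

View pics/top.png

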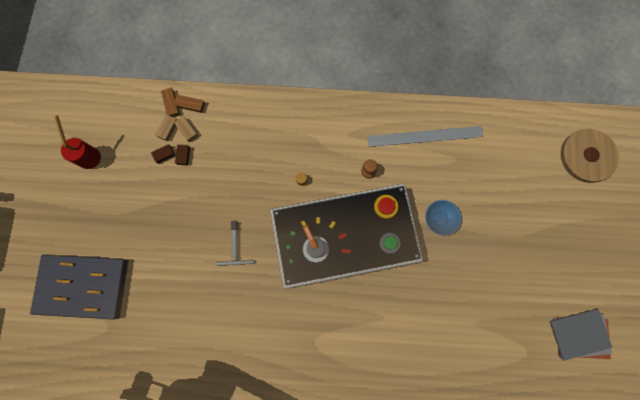

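The console is turned slightly. The lever points at the first yellow mark (4th), around (304,226). The target is the third yellow mark (6th), around (332,225). Start is at (390,243) and stop at (386,206).

```bash
python3 - <<'E'
from h import *
im,d=env.get_image("top")
def pr(l,p,z): print(l,np.round(atz("top",p,z),4), "depth z", round((lambda t,v:(t+v*d[int(p[1]),int(p[0])])[2])(*ray("top",p)),4))
pr("axis",(317.4,250.3),.07);pr("axis hubtop",(315.5,249),.094);pr("lever",(305.9,229.3),.089);pr("start",(390.2,242.9),.1);pr("estop",(385.9,206.6),.1)
for p in [(272,210),(405,186),(421,261),(285,287)]: pr("corner",p,.07)
# marks by colour
hsv=cv2.cvtColor(im,cv2.COLOR_BGR2HSV)
for p in [(292,260),(288,247),(293,233),(318,220),(332,225),(342,236),(346,251)]:
    s=im[p[1]-5:p[1]+6,p[0]-5:p[0]+6].astype(int); w=np.clip(s.max(2)-s.min(2)-60,0,None); yy,xx=np.mgrid[-5:6,-5:6]
    pr("mark",(p[0]+(w*xx).sum()/w.sum(),p[1]+(w*yy).sum()/w.sum()),.07)
e=R.from_rotvec(env.state()["ee_rot"]).as_matrix();print(e.round(3))
E
```

```text
axis [0.5123 0.0572 0.07  ] depth z 0.0971
axis hubtop [0.5131 0.061  0.094 ] depth z 0.0937
lever [0.557  0.0859 0.089 ] depth z 0.1036
start [ 0.536  -0.1062  0.1   ] depth z 0.0946
estop [ 0.6183 -0.0939  0.1   ] depth z 0.0866
corner [0.6001 0.1697 0.07  ] depth z 0.0604
corner [ 0.6763 -0.1414  0.07  ] depth z 0.063
corner [ 0.5017 -0.1821  0.07  ] depth z 0.0578
corner [0.4255 0.1252 0.07  ] depth z 0.0601<stdin>:10: RuntimeWarning: invalid value encountered in scalar divide
Traceback (most recent call last):
ValueError: cannot convert float NaN to integer
```

```bash
python3 -m inch '[[[0.027,-0.028,0.004],[0,0,0]],[[0.027,-0.028,0.004],[0,0,0]],[[0.027,-0.028,0.004],[0,0,0]],[[0.027,-0.028,0.004],[0,0,0]],[[0.027,-0.028,0.004],[0,0,0]],[[0.027,-0.028,0.004],[0,0,0]],[[0.027,-0.028,0.004],[0,0,0]],[[0.027,-0.028,0.004],[0,0,0]],[[0.027,-0.028,0.004],[0,0,0]],[[0.027,-0.028,0.004],[0,0,0]],[[0.027,-0.028,0.004],[0,0,0]],[[0.027,-0.028,0.004],[0,0,0]],[[0.027,-0.028,0],[0,0,0]],[[0.02,-0.028,0],[0,0,0]],[[0,-0.028,0],[0,0,0]],[[0,0,0],[0,0,0]],[[0,0,0],[0,0,0]]]' 0 20
python3 - <<'E'
from h import *
s=env.state();print(s["ee_pos"],s["q"],s["opening"]);print(R.from_rotvec(s["ee_rot"]).as_matrix().round(3))
c=env.get_calibration("wrist");print(c)
im,d=env.get_image("wrist"); cv2.imwrite("pics/w1.png",im)
for l,z in [("dial_axis",.07),("lever_mid",.089),("start_top",.097),("estop_top",.097)]:
    print(l,[(np.round(x["position"],1),round(x["conf"],2),atz("wrist",x["position"],z).round(4)) for x in env.place_of(l,"wrist")[:2]])
E
```

```text
clock: 1.97
ee_pos: [0.5024, 0.1131, 0.2175]
ee_rot: [-1.027, 1.315, 1.028]
contact_force: [-0.2, -0.5, -1.0]
opening: 0.0005
[0.5024269  0.11306414 0.21754405] [ 1.10817496e-01  4.63286738e-03  1.36247293e+00  5.46332302e-04
  1.77466494e+00 -1.21610985e+00] 0.00048120454678094034
[[-0.    -0.97   0.241]
 [ 0.001  0.241  0.97 ]
 [-1.     0.     0.   ]]
{'vfov': 65.70646984690485, 'cx': 317.82439395148316, 'cy': 199.83372553217063, 'xyz': array([0.4205788 , 0.13286238, 0.43212736]), 'orientation': array([-0.2473558 , -0.19405837,  1.31678689])}
dial_axis [(array([280.6, 200.2]), 0.64, array([0.5155, 0.0641, 0.07  ]))]
lever_mid [(array([303.8, 229.6]), 0.97, array([0.5525, 0.0852, 0.089 ]))]
start_top [(array([165.1, 251.7]), 0.71, array([ 0.5396, -0.1015,  0.097 ]))]
estop_top [(array([196.8, 297.5]), 0.96, array([ 0.6152, -0.0844,  0.097 ]))]
```

View pics/w1.png

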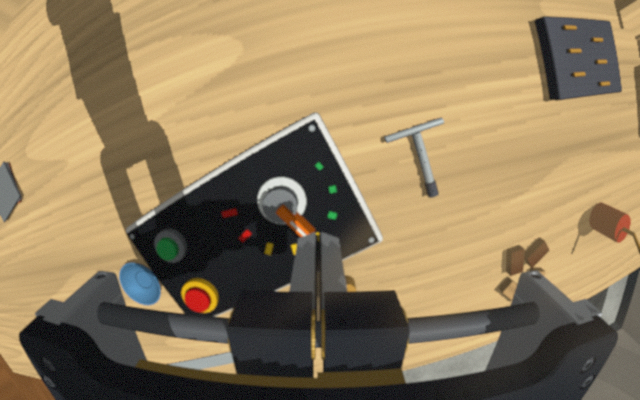

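Nets and picture agree: axis at (280,200), lever at (304,230) on mark 4, start at (165,250). I'll turn the fingers square to the lever and go down on its counter-clockwise side.

```bash
python3 -m inch '[[[0.006,0,0],[0,0,0.106]],[[0.006,0,0],[0,0,0.106]],[[0.006,0,0],[0,0,0.106]],[[0.006,0,0],[0,0,0.106]],[[0.006,0,0],[0,0,0.106]],[[0.006,0,0],[0,0,0.106]],[[0,0,-0.02],[0,0,0.106]],[[0,0,-0.02],[0,0,0]],[[0,0,-0.02],[0,0,0]],[[0,0,-0.02],[0,0,0]],[[0,0,-0.02],[0,0,0]],[[0,0,-0.02],[0,0,0]],[[0,0,-0.013],[0,0,0]],[[0,0,0],[0,0,0]],[[0,0,0],[0,0,0]]]'
python3 - <<'E'
from h import *
s=env.state();print(s["ee_pos"],s["q"]);print(R.from_rotvec(s["ee_rot"]).as_matrix().round(3))
A=np.array([.5155,.0641])
P=lambda t,s=.0185,r=.044:A+r*np.array([np.cos(t),np.sin(t)])+s*np.array([-np.sin(t),np.cos(t)])
print("start",P(np.radians(28.5),.032))
th=np.radians(np.arange(28.5,-26,-6)); Q=np.array([P(t) for t in th]); print((Q[0]-s["ee_pos"][:2]).round(4)); print((np.diff(Q,axis=0)*1000).round(1))
im,d=env.get_image("wrist"); cv2.imwrite("pics/w2.png",im[100:360,150:500])
E
```

```text
clock: 3.47
ee_pos: [0.5374, 0.115, 0.0841]
ee_rot: [-1.568, 0.929, 1.571]
contact_force: [0.9, 0.6, 0.1]
opening: 0.0008
[0.53738325 0.1150142  0.08406693] [ 1.07559433e-01  1.19920264e-01  1.50537181e+00  1.56175327e-04
  1.51801710e+00 -1.96602038e+00]
[[-0.002 -0.876 -0.482]
 [-0.    -0.482  0.876]
 [-1.     0.002  0.001]]
start [0.53889887 0.11321713]
[ 0.008  -0.0137]
[[ 3.7 -3.3]
 [ 3.4 -3.7]
 [ 3.  -4. ]
 [ 2.5 -4.3]
 [ 2.1 -4.6]
 [ 1.6 -4.7]
 [ 1.1 -4.9]
 [ 0.5 -5. ]
 [ 0.  -5. ]]
```

View pics/w2.png

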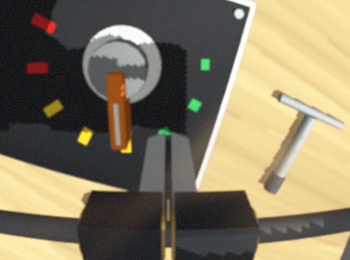

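The fingertips are beside the lever on its counter-clockwise side, clear of it. Now I'll push it round the arc.

```bash
python3 -m inch '[[[0.004,-0.007,0],[0,0,0]],[[0.004,-0.0067,0],[0,0,0]],[[0.0019,-0.0016,0],[0,0,-0.052]],[[0.0018,-0.0017,0],[0,0,-0.052]],[[0.0017,-0.0018,0],[0,0,-0.052]],[[0.0017,-0.0019,0],[0,0,-0.052]],[[0.0015,-0.002,0],[0,0,-0.052]],[[0.0015,-0.002,0],[0,0,-0.052]],[[0.0013,-0.0021,0],[0,0,-0.052]],[[0.0012,-0.0022,0],[0,0,-0.052]],[[0.0011,-0.0023,0],[0,0,-0.052]],[[0.001,-0.0023,0],[0,0,-0.052]],[[0.0009,-0.0023,0],[0,0,-0.052]],[[0.0007,-0.0024,0],[0,0,-0.052]],[[0.0006,-0.0024,0],[0,0,-0.052]],[[0.0005,-0.0025,0],[0,0,-0.052]],[[0,0,0],[0,0,0]]]'
python3 - <<'E'
from h import *
print(env.state()["ee_pos"],env.state()["contact_force"])
for n in ("top","wrist"):
    im,d=env.get_image(n)
    for l,z in [("dial_axis",.07),("lever_mid",.089)]:
        print(n,l,[(np.round(x["position"],1),round(x["conf"],2),atz(n,x["position"],z).round(4)) for x in env.place_of(l,n)[:1]])
cv2.imwrite("pics/w3.png",cv2.resize(im[100:360,150:500],None,fx=2,fy=2))
E
```

```text
clock: 4.93
ee_pos: [0.5647, 0.0697, 0.0857]
ee_rot: [-1.04, 1.307, 1.037]
contact_force: [-0.3, -1.0, 0.4]
opening: 0.0006
[0.56473577 0.06971535 0.08573106] [-0.25242695 -1.04830587  0.36428715]
top dial_axis [(array([313.9, 251.1]), 0.84, array([0.51  , 0.0651, 0.07  ]))]
top lever_mid [(array([306.9, 229.8]), 0.76, array([0.556 , 0.0836, 0.089 ]))]
wrist dial_axis [(array([295.6, 162.8]), 0.66, array([0.5168, 0.0641, 0.07  ]))]
wrist lever_mid [(array([332.7, 209.6]), 0.7, array([0.5527, 0.084 , 0.089 ]))]
```

View pics/w3.png

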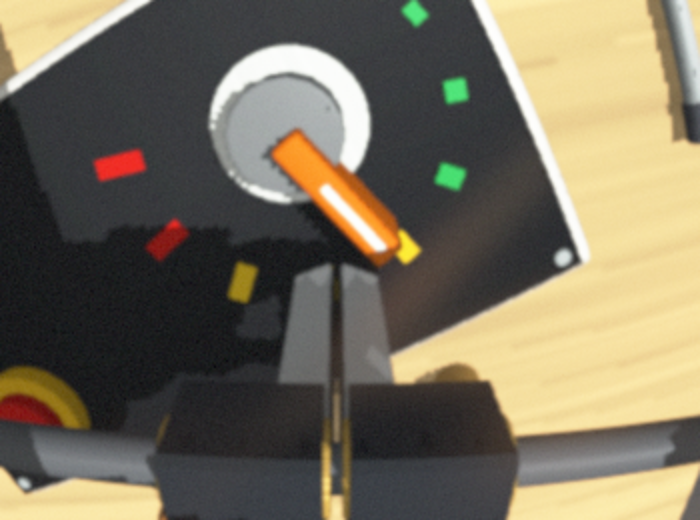

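The lever is still at mark 4 (its tip at (385,245) touches the first yellow mark), and the fingers are at mark 5, past it. I'll look from the side to see how it slipped by.

```bash
cat >> h.py <<'E'
def proj(n,X):
    c,M,t,f=cam(n); v=M.T@(np.array(X)-t); a=np.array([v[0],-v[1]])
    if n=="wrist":
        r=np.linalg.norm(a); a=a/r*f*np.arctan2(r,-v[2])
    else: a=a/-v[2]*f
    return a+[c["cx"],c["cy"]]
E
python3 - <<'E'
from h import *
T=env.state()["ee_pos"]; A=np.array([.5155,.0641,.094])
im,d=env.get_image("scene")
print("tcp",proj("scene",T),"hub",proj("scene",A),"wrist tcp",proj("wrist",T),env.state()["q"])
p=proj("scene",T).astype(int); y,x=max(p[1]-100,0),max(p[0]-130,0)
print(x,y); cv2.imwrite("pics/s1.png",cv2.resize(im[y:y+180,x:x+260],None,fx=3,fy=3))
E
```

```text
tcp [360.1095172  186.45771764] hub [368.09853895 168.6306004 ] wrist tcp [318.33586123 225.38732436] [ 2.53981720e-02  1.58405209e-01  1.46071455e+00  9.50656683e-05
  1.52226094e+00 -1.31915867e+00]
230 86
```

View pics/s1.png

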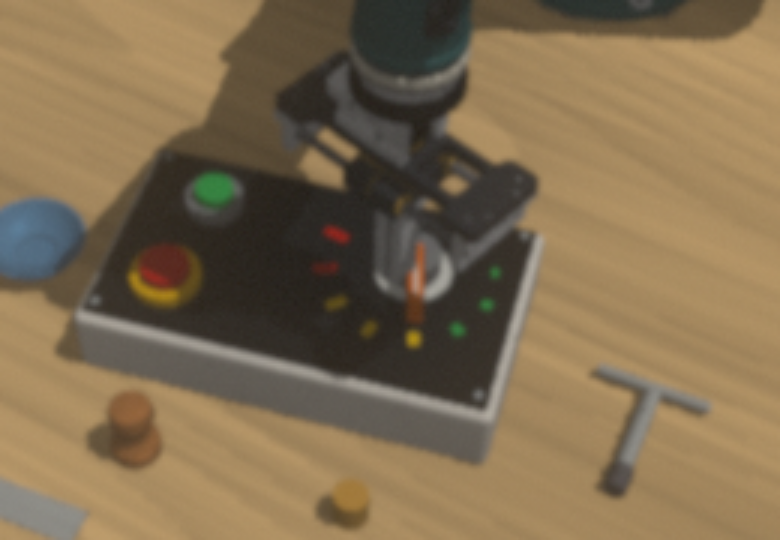

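```bash
python3 -m inch '[[[0,-0.002,0.02],[0,0,0]],[[0,0,0.025],[0,0,0]],[[0,0,0.02],[0,0,0.104]],[[-0.006,0.008,0],[0,0,0.104]],[[-0.006,0.009,0],[0,0,0.104]],[[-0.006,0.009,0],[0,0,0.104]],[[-0.006,0.008,0],[0,0,0.104]],[[-0.0043,0.0079,0],[0,0,0.104]],[[0,0,0],[0,0,0.104]],[[0,0,-0.02],[0,0,0]],[[0,0,-0.02],[0,0,0]],[[0,0,-0.02],[0,0,0]],[[0,0,-0.012],[0,0,0]],[[0,0,0],[0,0,0]]]'
python3 -m inch '[[[0.002,-0.004,0],[0,0,0]],[[0.0015,-0.003,0],[0,0,0]],[[0.001,-0.002,0],[0,0,0]],[[0,0,0],[0,0,0]]]'
python3 -m inch '[[[0.0016,-0.0014,0],[0,0,-0.052]],[[0.0015,-0.0015,0],[0,0,-0.052]],[[0,0,0],[0,0,0]]]'
python3 - <<'E'
from h import *
im,d=env.get_image("wrist")
for l,z in [("dial_axis",.07),("lever_mid",.089)]:
    print(l,[(np.round(x["position"],1),round(x["conf"],2),atz("wrist",x["position"],z).round(4)) for x in env.place_of(l,"wrist")[:1]])
cv2.imwrite("pics/w4.png",cv2.resize(im[100:360,150:500],None,fx=2,fy=2))
E
```

```text
clock: 6.45
ee_pos: [0.5328, 0.1107, 0.0741]
ee_rot: [-1.564, 0.933, 1.574]
contact_force: [-0.5, -0.6, -0.6]
opening: 0.0008
clock: 6.78
ee_pos: [0.5411, 0.1013, 0.0792]
ee_rot: [-1.569, 0.928, 1.565]
contact_force: [0.3, 0.3, 0.5]
opening: 0.0004
clock: 7.03
ee_pos: [0.5437, 0.0987, 0.0786]
ee_rot: [-1.495, 0.994, 1.493]
contact_force: [0.4, 0.6, 0.7]
opening: 0.0007
dial_axis [(array([289.1, 173.7]), 0.64, array([0.517 , 0.0644, 0.07  ]))]
lever_mid [(array([294.9, 234.8]), 0.71, array([0.5523, 0.0845, 0.089 ]))]
```

View pics/w4.png

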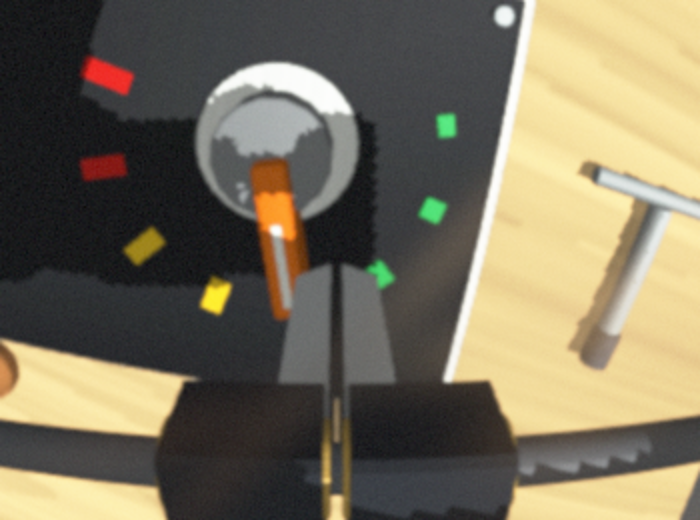

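The fingertip is now right beside the lever, still on mark 4 at (280,240). I'll push on in short monitored steps.

```bash
C='d=[print(l,np.round(atz("wrist",x["position"],.089),4),round(x["conf"],2)) for l in ["lever_mid"] for x in env.place_of(l,"wrist")[:1]]'
L(){ python3 -c "from h import *
env.get_image('wrist')
$C"; }
python3 -m inch '[[[0.0015,-0.0016,0],[0,0,-0.052]],[[0.0014,-0.0017,0],[0,0,-0.052]]]'; L
python3 -m inch '[[[0.0013,-0.0018,0],[0,0,-0.052]],[[0.0012,-0.0018,0],[0,0,-0.052]]]'; L
python3 -m inch '[[[0.0011,-0.0019,0],[0,0,-0.052]],[[0.001,-0.002,0],[0,0,-0.052]]]'; L
python3 -m inch '[[[0.001,-0.002,0],[0,0,-0.052]],[[0.0009,-0.002,0],[0,0,-0.052]]]'; L
python3 -c "from h import *
im,d=env.get_image('wrist'); cv2.imwrite('pics/w5.png',cv2.resize(im[100:360,150:500],None,fx=2,fy=2))"
```

```text
clock: 7.35
ee_pos: [0.5458, 0.0958, 0.0779]
ee_rot: [-1.421, 1.056, 1.421]
contact_force: [-0.7, -0.4, -0.1]
opening: 0.0003
lever_mid [0.5528 0.0838 0.089 ] 0.86
clock: 7.62
ee_pos: [0.5482, 0.0922, 0.0777]
ee_rot: [-1.347, 1.114, 1.347]
contact_force: [-0.2, 0.0, -0.1]
opening: 0.0003
lever_mid [0.5522 0.0834 0.089 ] 0.77
clock: 7.88
ee_pos: [0.5503, 0.0884, 0.0777]
ee_rot: [-1.272, 1.167, 1.272]
contact_force: [-0.0, 0.6, -0.3]
opening: 0.0003
clock: 8.15
ee_pos: [0.5522, 0.0844, 0.0777]
ee_rot: [-1.196, 1.217, 1.196]
contact_force: [-0.4, 0.2, 0.4]
opening: 0.0005
lever_mid [0.5527 0.0835 0.089 ] 0.68
```

View pics/w5.png

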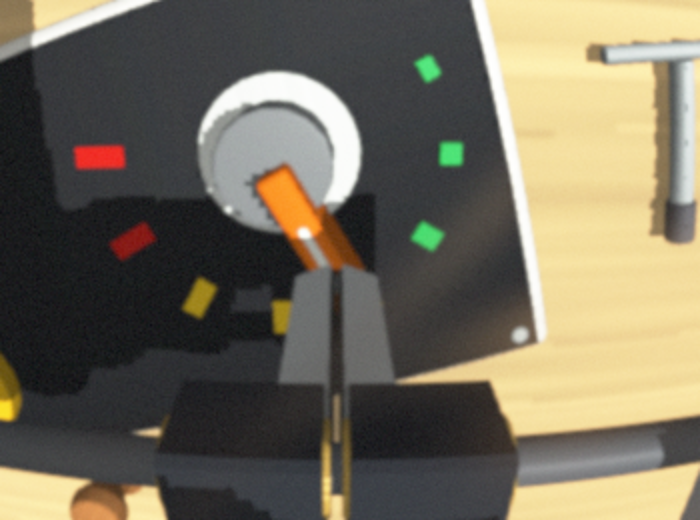

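The fingers are drawn over the lever without any contact force, so they may be above it or beyond its end. The depth image should tell which.

```bash
python3 - <<'E'
from h import *
T=env.state()["ee_pos"];print(T)
for n in ("wrist","scene","top"):
    im,d=env.get_image(n)
    print(n,"tcp px",proj(n,T).round(1))
    def at(p):
        t,v=ray(n,p); c,M,_,_=cam(n); z=-(M.T@v)[2]; return (t+v*d[int(p[1]),int(p[0])]/z).round(3)
    if n=="wrist":
        for r in range(225,300,6): print(r,[list(at((c,r))) for c in (304,312,326,332)])
        for p in [(289,190),(295,205),(302,217),(307,224),(312,230)]: print("lever",p,at(p))
    if n=="scene": cv2.imwrite("pics/s2.png",cv2.resize(im[110:240,290:450],None,fx=5,fy=4.5))
E
```

```text
[0.55218937 0.08428336 0.07763532]
wrist tcp px [318.4 225.4]
225 [[np.float64(0.541), np.float64(0.075), np.float64(0.104)], [np.float64(0.542), np.float64(0.08), np.float64(0.103)], [np.float64(0.552), np.float64(0.09), np.float64(0.077)], [np.float64(0.555), np.float64(0.095), np.float64(0.069)]]
231 [[np.float64(0.546), np.float64(0.075), np.float64(0.103)], [np.float64(0.545), np.float64(0.08), np.float64(0.105)], [np.float64(0.552), np.float64(0.09), np.float64(0.089)], [np.float64(0.56), np.float64(0.095), np.float64(0.069)]]
237 [[np.float64(0.543), np.float64(0.076), np.float64(0.121)], [np.float64(0.543), np.float64(0.08), np.float64(0.12)], [np.float64(0.543), np.float64(0.089), np.float64(0.121)], [np.float64(0.543), np.float64(0.093), np.float64(0.12)]]
243 [[np.float64(0.543), np.float64(0.076), np.float64(0.128)], [np.float64(0.543), np.float64(0.081), np.float64(0.129)], [np.float64(0.543), np.float64(0.089), np.float64(0.13)], [np.float64(0.543), np.float64(0.092), np.float64(0.129)]]
249 [[np.float64(0.543), np.float64(0.076), np.float64(0.137)], [np.float64(0.543),
[... 1618 characters left out ...]
(0.543), np.float64(0.078), np.float64(0.179)], [np.float64(0.543), np.float64(0.081), np.float64(0.178)], [np.float64(0.543), np.float64(0.088), np.float64(0.179)], [np.float64(0.543), np.float64(0.09), np.float64(0.179)]]
297 [[np.float64(0.519), np.float64(0.08), np.float64(0.218)], [np.float64(0.543), np.float64(0.082), np.float64(0.183)], [np.float64(0.519), np.float64(0.087), np.float64(0.219)], [np.float64(0.519), np.float64(0.088), np.float64(0.218)]]
lever (289, 190) [0.518 0.066 0.103]
lever (295, 205) [0.528 0.07  0.103]
lever (302, 217) [0.536 0.074 0.104]
lever (307, 224) [0.541 0.077 0.104]
lever (312, 230) [0.545 0.08  0.104]
scene tcp px [367.6 187.4]
top tcp px [306.7 232. ]
```

View pics/s2.png

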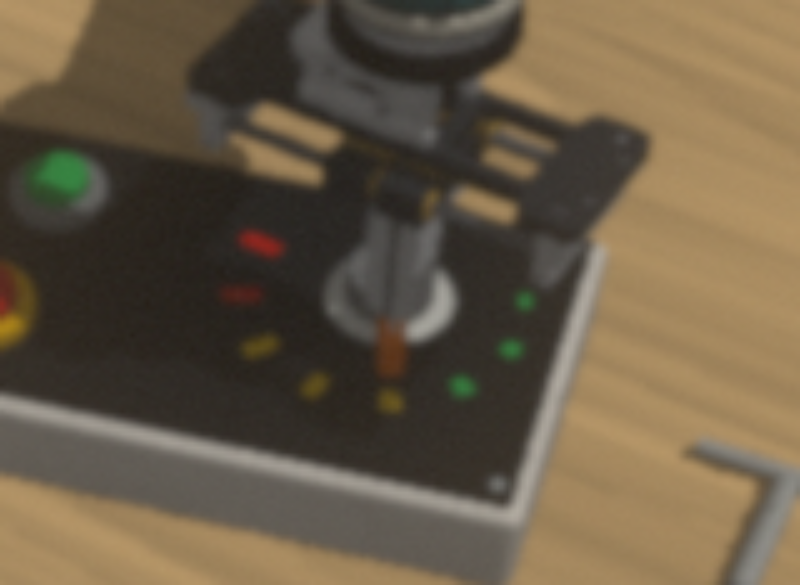

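The fingertip really ends near z≈0.117, about 40 mm above the reported TCP, so it passed over the lever. Before going lower, I'll check how low the gripper's outer parts hang.

```bash
python3 - <<'E'
from h import *
T=env.state()["ee_pos"]; E=R.from_rotvec(env.state()["ee_rot"]).as_matrix()
im,d=env.get_image("wrist"); c,M,t,f=cam("wrist")
rr,cc=np.mgrid[0:400,0:640]; dx=cc-c["cx"];dy=rr-c["cy"]; r=np.hypot(dx,dy)+1e-9; a=r/f
k=np.tan(a)/r; V=np.stack([dx*k,-dy*k,-np.ones_like(r)],-1)*d[...,None]
X=(V@M.T+t-T)@E   # tool frame: x forward (negative = behind TCP)
ok=(d>0)&(a<1.4)
# gripper pixels: rows>230, and behind tcp
for lo in range(-130,130,10):
    m=ok&(X[...,2]>lo/1000)&(X[...,2]<=(lo+10)/1000)&(X[...,0]<-.028)&(abs(X[...,1])<.1)
    if m.sum()>5: print(lo,"lowest x",np.percentile(X[...,0][m],99).round(3),m.sum(), "y",np.percentile(X[...,1][m],[2,98]).round(3))
E
```

```text
-90 lowest x -0.145 1239 y [0.006 0.035]
-80 lowest x -0.134 5399 y [-0.003  0.035]
-70 lowest x -0.146 2807 y [0.015 0.034]
-60 lowest x -0.145 2031 y [0.018 0.028]
-50 lowest x -0.145 2075 y [0.018 0.028]
-40 lowest x -0.145 2066 y [0.018 0.028]
-30 lowest x -0.139 2516 y [0.018 0.034]
-20 lowest x -0.057 4438 y [0.009 0.034]
-10 lowest x -0.042 5115 y [0.007 0.034]
0 lowest x -0.043 5318 y [0.008 0.034]
10 lowest x -0.064 4318 y [0.009 0.034]
20 lowest x -0.139 2064 y [0.018 0.034]
30 lowest x -0.145 1740 y [0.022 0.028]
40 lowest x -0.145 1789 y [0.021 0.028]
50 lowest x -0.145 2199 y [0.018 0.03 ]
60 lowest x -0.146 2633 y [0.014 0.034]
70 lowest x -0.134 5483 y [-0.007  0.034]
80 lowest x -0.157 1036 y [0.006 0.034]
```

All gripper parts sit about 38 mm higher than the reported TCP implies (body at 134 mm instead of 97). I'll go back to the counter-clockwise side and descend to TCP z≈0.052, which puts the real tip near 0.09.

```bash
python3 -m inch '[[[-0.003,0.007,0],[0,0,0.104]],[[-0.003,0.007,0],[0,0,0.104]],[[-0.003,0.007,0],[0,0,0.104]],[[-0.0033,0.0062,0],[0,0,0.104]],[[0,0,0],[0,0,0.104]],[[0,0,-0.01],[0,0,0]],[[0,0,-0.01],[0,0,0]],[[0,0,-0.005],[0,0,0]],[[0,0,0],[0,0,0]],[[0,0,0],[0,0,0]]]'
python3 -m inch '[[[0.002,-0.004,0],[0,0,0]],[[0.002,-0.003,0],[0,0,0]],[[0.001,-0.002,0],[0,0,0]],[[0,0,0],[0,0,0]]]'
L(){ python3 -c "from h import *
env.get_image('wrist')
for x in env.place_of('lever_mid','wrist')[:1]: print(np.round(atz('wrist',x['position'],.089),4),round(x['conf'],2))"; }
L
python3 -m inch '[[[0.0019,-0.0016,0],[0,0,-0.052]],[[0.0018,-0.0017,0],[0,0,-0.052]],[[0.0017,-0.0018,0],[0,0,-0.052]],[[0.0017,-0.0019,0],[0,0,-0.052]]]';L
```

```text
clock: 9.33
ee_pos: [0.5392, 0.1111, 0.0514]
ee_rot: [-1.566, 0.931, 1.569]
contact_force: [0.5, 0.1, -0.6]
opening: 0.0004
clock: 9.67
ee_pos: [0.5457, 0.1017, 0.0531]
ee_rot: [-1.568, 0.929, 1.566]
contact_force: [0.0, -0.2, 0.3]
opening: 0.0003
[0.5527 0.0837 0.089 ] 0.75
clock: 10.1
ee_pos: [0.552, 0.0964, 0.0528]
ee_rot: [-1.419, 1.056, 1.421]
contact_force: [0.2, 0.7, 0.8]
opening: 0.0002
[0.5553 0.0754 0.089 ] 0.57
```

The lever now follows the tip, so I'll continue along the arc to just past the last half-way point.

```bash

L(){ python3 -c "from h import *
im,d=env.get_image('wrist')
for x in env.place_of('lever_mid','wrist')[:1]: print(np.round(atz('wrist',x['position'],.089),4),round(x['conf'],2))
cv2.imwrite('pics/w6.png',cv2.resize(im[100:360,150:500],None,fx=2,fy=2))"; }
python3 -m inch '[[[0.0015,-0.002,0],[0,0,-0.052]],[[0.0015,-0.002,0],[0,0,-0.052]],[[0.0013,-0.0021,0],[0,0,-0.052]],[[0.0012,-0.0022,0],[0,0,-0.052]],[[0.0011,-0.0023,0],[0,0,-0.052]],[[0.001,-0.0023,0],[0,0,-0.052]],[[0.0009,-0.0023,0],[0,0,-0.052]],[[0.0007,-0.0024,0],[0,0,-0.052]]]';L
python3 -m inch '[[[0.0006,-0.0024,0],[0,0,-0.052]],[[0.0005,-0.0025,0],[0,0,-0.052]],[[0.0003,-0.0025,0],[0,0,-0.052]],[[0.0002,-0.0025,0],[0,0,-0.052]],[[0,0,0],[0,0,0]]]';L
```

```text
clock: 10.87
ee_pos: [0.5613, 0.0788, 0.0527]
ee_rot: [-1.116, 1.263, 1.119]
contact_force: [-0.2, 2.2, -0.6]
opening: 0.0002
[0.5586 0.0604 0.089 ] 0.58
clock: 11.38
ee_pos: [0.5629, 0.0673, 0.0527]
ee_rot: [-0.964, 1.348, 0.962]
contact_force: [-0.5, 0.3, 0.6]
opening: 0.0007
[0.5557 0.0487 0.089 ] 0.57
```

View pics/w6.png

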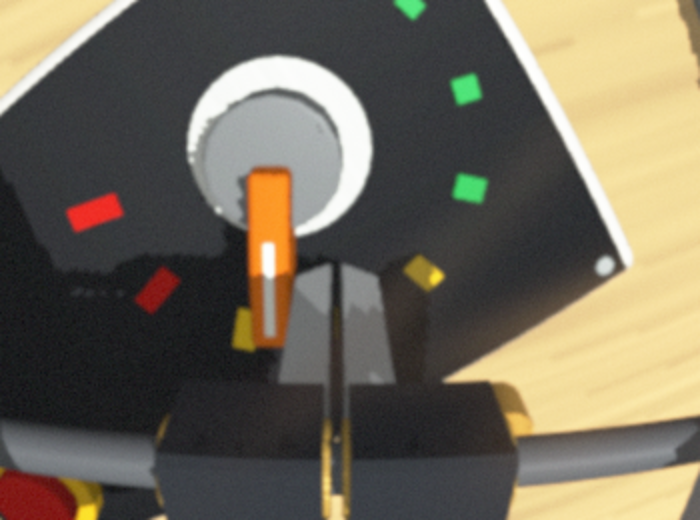

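```bash

python3 -m inch '[[[0.0001,-0.0025,0],[0,0,-0.052]],[[0,-0.0025,0],[0,0,-0.052]],[[0,0,0],[0,0,0]]]'
python3 -m inch '[[[0.004,0.008,0],[0,0,0]],[[0.004,0.008,0],[0,0,0]],[[0,0,0.03],[0,0,0]],[[0,0,0.04],[0,0,0]],[[0,0,0.04],[0,0,0]],[[-0.02,0,0.02],[0,0,0]],[[-0.03,0,0],[0,0,0]],[[-0.03,0,0],[0,0,0]],[[-0.03,0,0],[0,0,0]],[[0,0,0],[0,0,0]]]'
python3 -c "
from h import *
for n in ('wrist','top'):
  im,d=env.get_image(n)
  for l,z in (('dial_axis',.07),('lever_mid',.089),('start_top',.097),('estop_top',.097)):
    for x in env.place_of(l,n)[:1]: print(n,l,np.round(atz(n,x['position'],z),4),round(x['conf'],2),x['position'])
  if n=='wrist': cv2.imwrite('pics/w7.png',im)"
```

```text
clock: 11.73
ee_pos: [0.5628, 0.0625, 0.0526]
ee_rot: [-0.884, 1.384, 0.884]
contact_force: [0.3, -0.3, 0.1]
opening: 0.0004
clock: 12.57
ee_pos: [0.4571, 0.0801, 0.1832]
ee_rot: [-0.885, 1.384, 0.887]
contact_force: [0.6, 0.4, 0.2]
opening: 0.0005
wrist dial_axis [0.5171 0.0655 0.07  ] 0.66 [327.3, 235.0]
wrist start_top [ 0.5424 -0.0981  0.097 ] 0.88 [215.7, 308.7]
top lever_mid [ 0.6228 -0.0958  0.089 ] 0.33 [386.2, 205.6]
top start_top [ 0.5376 -0.1054  0.097 ] 0.74 [389.7, 242.3]
top estop_top [ 0.6267 -0.0956  0.097 ] 0.79 [386.6, 203.3]
```

View pics/w7.png

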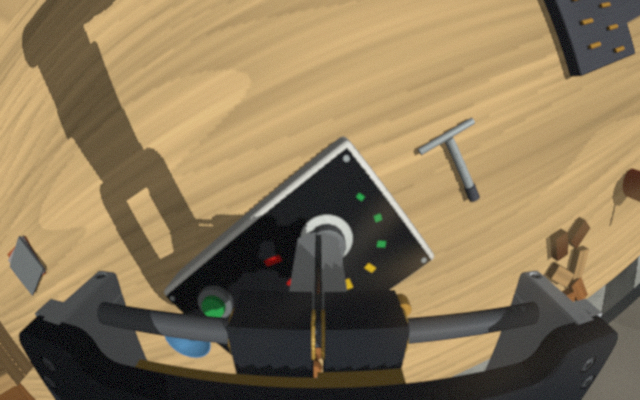

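The fingers hide the lever in this view; start is at (215,305). I'll move above start and check the lever from there.

```bash

python3 -m inch '[[[0.0138,-0.0302,0],[0,0,0]],[[0.0138,-0.0302,0],[0,0,0]],[[0.0138,-0.0302,0],[0,0,0]],[[0.0138,-0.0302,0],[0,0,0]],[[0.0138,-0.0302,0],[0,0,0]],[[0.0138,-0.0302,0],[0,0,0]],[[0,0,0],[0,0,0]],[[0,0,0],[0,0,0]]]'
python3 -c "
from h import *
for n in ('wrist','top','scene'):
  im,d=env.get_image(n)
  for l,z in (('dial_axis',.07),('lever_mid',.089),('start_top',.097),('estop_top',.097)):
    for x in env.place_of(l,n)[:1]: print(n,l,np.round(atz(n,x['position'],z),4),round(x['conf'],2),x['position'])
  if n=='wrist': W=im
  if n=='scene': S=im
cv2.imwrite('pics/w8.png',np.hstack([cv2.resize(W,(480,300)),cv2.resize(S[90:240,260:420],(320,300))]))"
```

```text
clock: 13.73
ee_pos: [0.544, -0.1038, 0.1816]
ee_rot: [-0.88, 1.386, 0.883]
contact_force: [-0.2, -0.4, -0.5]
opening: 0.0003
wrist dial_axis [0.5182 0.0642 0.07  ] 0.77 [445.3, 106.6]
wrist lever_mid [0.554  0.0424 0.089 ] 0.74 [445.9, 145.8]
wrist start_top [ 0.5366 -0.105   0.097 ] 0.65 [311.9, 189.4]
wrist estop_top [ 0.6175 -0.0915  0.097 ] 0.56 [355.0, 250.1]
top dial_axis [0.5099 0.0637 0.07  ] 0.71 [314.5, 251.2]
top start_top [ 0.5413 -0.1037  0.097 ] 0.44 [389.0, 240.6]
top estop_top [ 0.6313 -0.0989  0.097 ] 0.46 [388.1, 201.4]
scene dial_axis [0.5182 0.0583 0.07  ] 0.76 [364.8, 175.1]
scene lever_mid [0.5449 0.0453 0.089 ] 0.93 [354.5, 175.2]
scene start_top [ 0.542  -0.1037  0.097 ] 0.51 [300.6, 147.0]
scene estop_top [ 0.6236 -0.1003  0.097 ] 0.72 [281.9, 170.1]
```

View pics/w8.png

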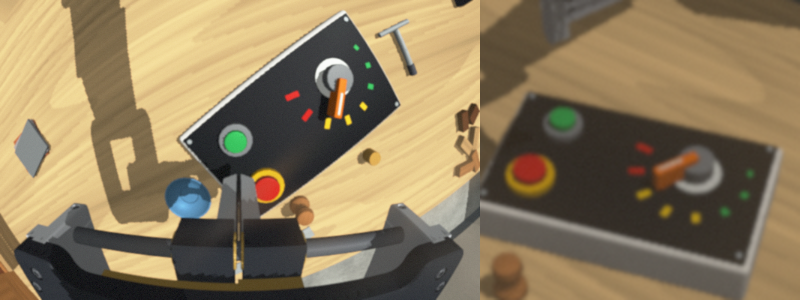

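Corrected for its height, the lever points at the third yellow mark, (327,123) in the left half. Its measured direction is −31.4° against −31.5° expected, so it is on mark 6. Next I'll press start, stepping down on force.

```bash

python3 -c "
from h import *
im,d=env.get_image('wrist')
n='wrist'
for p in [(312,188),(308,186),(316,186)]:
  t,v=ray(n,p);c,M,_,_=cam(n); print((t+v*d[p[1],p[0]]/-(M.T@v)[2]).round(4))"
python3 -m inch '[[[-0.004,0,-0.02],[0,0,0]],[[0,0,-0.03],[0,0,0]],[[0,0,-0.03],[0,0,0]],[[0,0,-0.02],[0,0,0]],[[0,0,0],[0,0,0]],[[0,0,0],[0,0,0]]]'
```

```text
[ 0.5368 -0.1061  0.091 ]
[ 0.5334 -0.109   0.0902]
[ 0.5365 -0.1014  0.0918]
clock: 15.03
ee_pos: [0.5389, -0.1021, 0.0816]
ee_rot: [-0.882, 1.386, 0.885]
contact_force: [0.5, 0.2, 0.2]
opening: 0.0004
```

```bash

python3 -m inch '[[[0,-0.001,-0.01],[0,0,0]],[[0,0,-0.01],[0,0,0]],[[0,0,-0.004],[0,0,0]],[[0,0,0],[0,0,0]]]'
python3 -m inch '[[[0,0,-0.002],[0,0,0]],[[0,0,-0.002],[0,0,0]],[[0,0,0],[0,0,0]],[[0,0,0],[0,0,0]]]'
python3 -m inch '[[[0,0,-0.002],[0,0,0]],[[0,0,0],[0,0,0]],[[0,0,0],[0,0,0]]]'
python3 -m inch '[[[0,0,-0.002],[0,0,0]],[[0,0,0],[0,0,0]],[[0,0,0],[0,0,0]]]'
```

```text
clock: 15.37
ee_pos: [0.5392, -0.1032, 0.0577]
ee_rot: [-0.882, 1.385, 0.884]
contact_force: [-0.2, 0.1, 0.4]
opening: 0.0005
clock: 15.7
ee_pos: [0.5403, -0.1035, 0.0554]
ee_rot: [-0.884, 1.383, 0.882]
contact_force: [-0.7, -0.4, 1.9]
opening: 0.0004
clock: 15.95
ee_pos: [0.5403, -0.1035, 0.0532]
ee_rot: [-0.884, 1.383, 0.882]
contact_force: [-0.8, 0.2, 3.2]
opening: 0.0004
clock: 16.2
ee_pos: [0.5403, -0.1035, 0.0511]
ee_rot: [-0.884, 1.383, 0.882]
contact_force: [0.9, -0.2, 5.2]
opening: 0.0009
```

Contact came near TCP z≈0.056. Pressing a little further should reach the bottom stop, which would show as a clear force rise above 5 N.

```bash

python3 -m inch '[[[0,0,-0.0015],[0,0,0]],[[0,0,0],[0,0,0]],[[0,0,0],[0,0,0]]]'
python3 -m inch '[[[0,0,-0.0005],[0,0,0]],[[0,0,0],[0,0,0]],[[0,0,0],[0,0,0]]]'
```

```text
clock: 16.45
ee_pos: [0.5403, -0.1035, 0.0503]
ee_rot: [-0.884, 1.383, 0.882]
contact_force: [-0.8, 0.6, 7.4]
opening: 0.0008
clock: 16.7
ee_pos: [0.5403, -0.1035, 0.0503]
ee_rot: [-0.884, 1.383, 0.882]
contact_force: [-1.6, -0.0, 9.2]
opening: 0.0004
```

The position has stopped at 0.0503 while the force rose to 9 N, so the button is fully down. I'll release and back away.

```bash

python3 -m inch '[[[0,0,0.01],[0,0,0]],[[0,0,0.02],[0,0,0]],[[0,0,0.035],[0,0,0]],[[0,0,0.035],[0,0,0]],[[0,0,0.035],[0,0,0]],[[-0.02,0,0.02],[0,0,0]],[[-0.03,0,0],[0,0,0]],[[0,0,0],[0,0,0]],[[0,0,0],[0,0,0]]]'
python3 -c "
from h import *
im,d=env.get_image('wrist'); n='wrist'
for l,z in (('dial_axis',.07),('lever_mid',.089),('start_top',.092),('estop_top',.092)):
    for x in env.place_of(l,n)[:1]:
      p=x['position']; t,v=ray(n,p);c,M,_,_=cam(n); print(l,atz(n,p,z).round(4),round(x['conf'],2),'depth pt',(t+v*d[int(p[1]),int(p[0])]/-(M.T@v)[2]).round(4))
cv2.imwrite('pics/w9.png',im)"
```

```text
clock: 17.45
ee_pos: [0.4888, -0.1032, 0.2033]
ee_rot: [-0.882, 1.384, 0.883]
contact_force: [0.3, -0.5, -0.5]
opening: 0.0006
dial_axis [0.5184 0.0621 0.07  ] 0.85 depth pt [0.5118 0.0538 0.0921]
lever_mid [0.5534 0.0426 0.089 ] 0.78 depth pt [0.5483 0.0386 0.1009]
start_top [ 0.541  -0.1067  0.092 ] 0.61 depth pt [ 0.5417 -0.1069  0.0902]
estop_top [ 0.623  -0.0931  0.092 ] 0.81 depth pt [ 0.6241 -0.0933  0.0904]
```

View pics/w9.png

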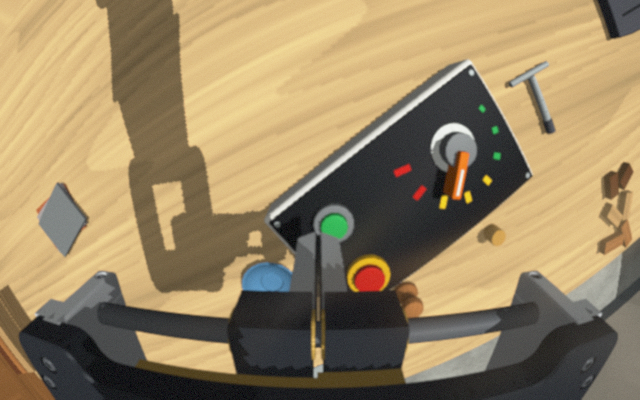

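The lever at (458,178) is still on the third yellow mark once its height is allowed for. Start at (333,227) is back up at about 0.090, compared with 0.091 before. The gripper is clear and everything else is in place.

```bash
python3 -c "
from cell import env
print(env.state()['contact_force']); print(env.sign_off())"
```

```text
[-0.59126123  0.00290553  0.69321933]
the job is handed in; nothing more can be done
None
```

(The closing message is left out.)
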